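Load a flanged bush into a slotted weld fixture

TASK

Load the brass flanged bush into the blue weld fixture: slide it sideways in through the slot's open mouth so that its flange runs underneath the slotted plate, on until the barrel presses the orange rubber tip of the stop in by 2 or 3 mm, then let go and leave it standing upright, still touching the tip. The stop screw is set differently for every job and must not be shoved hard, nor the bush forced against the fixture; leave the other things on the table where they are.

Things in the scene. Friction and masses are not known exactly. Their poses are not given: they have to be found in the camera images.
- bush: Brass flanged bush, loose, standing upright on its flange on the bare table. Flange: disc 48 mm diameter, 6 mm thick, at the bottom; barrel: plain round, 30 mm diameter, from the flange up to 70 mm total height, black bore mark on top. About 0.25 to 0.42 kg. Origin: centre of the flange's underside; z up along the barrel axis.
- fixture: Blue and dark weld fixture, bolted down, 200 mm long (own x) by 130 mm wide (own y), flat on the table, slot mouth facing its -x. Origin: centre of its underside. Dark base plate 10 mm thick; from x = -20 to +100 mm a blue slotted plate lies above it, underside 19 mm, top 27 mm above the table: a space 9 mm high and 60 mm wide for the flange.
- landing (a point): Point on the bare top of the base plate (10 mm above the table), on the slot's line, 65 mm before the fixture's origin: the flange can be set down here; sliding on or just above the base keeps the bush from pitching in the grip. The bare landing runs from x = -100 to -20 mm of the fixture, with low cap screw heads only at its two outer front corners.
- mouth (a point): Middle of the slot's open mouth, at fixture x = -20 mm, height of the plate's top (27 mm). The slot is 33 mm wide, runs along fixture +x on the fixture's centre line; its corners are bevelled, from about 49 mm wide at the mouth to 33 mm wide 13 mm further in. The bush goes in along +x.
- stop: Yellow stop bracket (top 55 mm above the table) at the slot's far end, fixed, 75 mm along +x of the fixture's origin. A steel set screw comes out of its front along -x, 39 mm up, with an orange rubber tip (18 mm disc, flat face) that meets the barrel. Origin: bracket's front face on the screw's axis; axes as the fixture's. The tip's face stands 20 to 45 mm before the origin: find it by touch.
- stop_axis (a point): Point on the screw's axis 45 mm before the bracket's front face: where the tip's face is at its furthest out; it is here or up to 25 mm further along fixture +x. The bush's axis is 15 mm before the face at first touch. The tip is sprung and damped: it gives about 1 mm per 2 N, 5 mm at most, and wants a press of 3 to 10 N; over 15 N is too hard. Approach slowly, about 10 mm/s.
- spacer: Bystander: plain steel tube without flange, 30 mm diameter, 70 mm tall, standing upright. Origin: centre of its underside.
- magnet: Bystander: square red and dark welding magnet, 75 x 75 mm, 20 mm high, lying flat. Origin: centre of its underside.
- wrench: Bystander: steel wrench about 180 mm long lying flat along its own x, beyond the fixture. Origin: underside, near mid length.

How it is judged:
On the way, in this order (a step that is already met when the one before it is completed fails the run):
1. the bush is upright in the slot with its flange under the slotted plate, its axis at least 5 mm inside the mouth (x of bush in the frame of fixture above -0.015 m and y of bush in the frame of fixture between -0.009 and 0.009 m and z of bush in the frame of fixture between 0.007 and 0.0135 m and angle between bush's own z axis and vertical below 0.12 rad), for 0.1 s.
2. the bush, flange under the plate, is pressed against the stop with at least 2.5 N for 0.2 s (contact force between bush and stop above 2.5 N and z of bush in the frame of fixture between 0.007 and 0.0135 m), for 0.2 s.
At the end, for the whole second after the job is handed in: The bush stands upright (within 0.06 rad) and at rest, released, in the slot with its flange under the plate (its underside within 3.5 mm of the base's top), on the slot's line within 4 mm, its barrel still touching the stop's tip (contact force between bush and stop above 0.1 N and x of bush in the frame of stop between -0.064 and -0.03 m and y of bush in the frame of stop between -0.004 and 0.004 m and z of bush in the frame of fixture between 0.007 and 0.0135 m and angle between bush's own z axis and vertical below 0.06 rad and linear speed of bush below 0.01 m/s and contact force between bush and the fingers below 0.1 N).
It fails at once if the bush is pushed against the stop with more than 16 N (contact force between bush and stop above 16 N).
It fails at once if the bush is forced against the fixture with more than 45 N (contact force between bush and fixture above 45 N).
It fails at once if the spacer is moved by more than 20 mm (distance of spacer from where it was at the start of the episode above 0.02 m).
It fails at once if the magnet is moved by more than 20 mm (distance of magnet from where it was at the start of the episode above 0.02 m).
It fails at once if the wrench is moved by more than 20 mm (distance of wrench from where it was at the start of the episode above 0.02 m).
It also fails if it takes over 56 s, if anything falls off the work surface, if the arm or the gripper's body presses on something with over 40 N, if the wrist force passes 120 N, or if a joint passes its speed limit or range.

ROBOT

A 7-joint arm with a two-finger parallel gripper is mounted at the origin on the work surface. World frame = base frame: x ahead of the robot, y to its left, z up, the work surface at z = 0. Lengths are in m, angles in rad, forces in N, time in s.
With the tool pointing down it reaches from about 0.425 to 0.925 m from the base axis. Payload 6.8 kg.
Tool frame: the origin (TCP) lies at the very end of the fingers, on their centre line; the grasp point (between the pads) lies bot.grip_point_offset behind it (bot.grip_point_offset is the distance from the TCP to the grasp point, in m); z points along the fingers, y is the line along which they close (so a half turn about z gives the same grasp; the last joint's range is limited). The gripper opens to 85 mm and grips with 20 to 120 N. Pads are 22 mm wide; open, the fingers measure 114 mm over their backs; the gripper's body (76 mm by 85 mm) begins 54 mm behind the grasp point. The pads swing forward as they close: fully open they stand 13 mm farther back than shut.
Start: joints at [-0.108, 0.477, 0.022, 1.555, -0.011, 1.109, -0.083], TCP at [0.675, 0, 0.207] pointing down, gripper open.
Joint ranges: [-2.96, 2.96], [-0.34, 2.1], [-1.41, 1.46], [0.24, 2.44], [-1.37, 4.51], [0.17, 1.92], [-2.96, 2.96]. Speed limits (rad/s): [2.39, 2.39, 3.14, 3.14, 3.14, 3.14, 3.14].

INTERFACE

Orientations are given as a unit quaternion [w, x, y, z].
In Python, from station import bot, imaging gives the robot as it stands. The module is installed in compiled form; this text tells all that it offers.
- The arm moves only by the tool carry_out, never from a script. Its argument "targets" is one flat list of numbers, 5 for each row, row after row: the closure in counts, from 0 (fully open) to 255 (shut), then the shift along the world's x, y, z in mm, then the turn about the world's z in degrees. A call has 1 to 20 rows; each row shifts and turns the commanded pose from where the row before left it; what a row does not reach is not made up. A row lasts 1/10 s, in which the tool goes at most 50 mm and 8.59 degrees, less where a joint would pass 70% of its speed; a pose out of reach is approached as far as the arm can. A call is refused whole if a number of a shift passes 50 or a number of a turn 8.59, either way. A call with a gripper value outside its range is refused whole. The fingers move at their own pace and stop on an object; "newtons" is the grip in N (left out, the last holds). Time passes only in rows, so rows that do not move let the fingers close. It gives the time, the measured TCP pose, the force, the opening and the grip force at its end, in the units of the state.
- bot.get_obs(): the state, without advancing time (a new reading comes with each control period).
- imaging.read_camera(name): name is "scene" or "side" or "wrist"; returns a dict with "frame" (384x512x3 uint8, red, green, blue), "fov_y" (degrees; the focal length in pixels is half the picture's height over the tangent of half this angle, whatever the lens; pixels are square), "cx", "cy" (the principal point, pixels), "k1" (the pictures are not rectified: a ray, as slopes to the right and down, at radius r is drawn at 1 + k1 r^2 times it, then the intrinsics apply), "pose" (4x4, takes a point from camera to world coordinates); the wrist camera has in their place "tool_from_camera" (4x4, takes a point from camera to tool coordinates, whose origin is the TCP and whose axes are the flange's). Camera axes: x right, y up, looking along -z (the intrinsics and any distortion apply to the point x, -y, -z); pixel columns grow to the right and rows downward; lengths in m; the calibration is good to about 2 mm. A picture is of the moment at which its call begins: read the wrist's pose just before it. There is no depth.
- bot.hand_in(): hands the job in; it is judged then, once.
The state is a dict: "t": time; "q": joint angles; "joint_vel": joint speeds; "joint_torque": joint torques, N m; "eef_pos": TCP position; "tool_rot": TCP orientation; "contact_force": force on the tool from outside, world axes, zero at the start; "torque": the same for the moment, N m; "gripper_width": opening from 0.0 (shut) to 1.0 (fully open); "grasp_force": force on a finger pad.
Only numpy, scipy, OpenCV 4.12 (cv2) and the standard library are available. Lean on these libraries where they do the work, as an engineer would, in place of code of your own. Each camera call takes 0.05 s, during which the arm holds its last target. There are 200 camera calls.

## Working session

There is one attempt and no reset: what is moved stays moved. The work goes in short steps, Python scripts to look and compute and a tool call to move; the robot and the scene stay as the last step left them, time stands still between calls to the robot, and variables do not carry over. Pictures are saved under pics/ and viewed, at most 10 in all, crops included, and the job is handed in when it is done.

Besides the shell and the picture viewer there is one more tool, called as name(argument=value, ...) on one line, values as JSON. carry_out: Moves the arm, as the interface text tells. Its arguments: {"type":"object","properties":{"targets":{"type":"array","items":{"type":"number"}},"newtons":{"type":"number"}},"required":["targets"]}

```bash
mkdir -p pics
cat > h.py <<'E'
import numpy as np, cv2, pickle
from scipy.spatial.transform import Rotation as R
from station import bot, imaging
def snap(name,fn):
    o=bot.get_obs(); c=imaging.read_camera(name)
    if 'pose' not in c:
        q=o['tool_rot']; T=np.eye(4); T[:3,:3]=R.from_quat([q[1],q[2],q[3],q[0]]).as_matrix(); T[:3,3]=o['eef_pos']
        c['pose']=T@np.array(c['tool_from_camera'])
    cv2.imwrite(f'pics/{fn}.png',c['frame'][:,:,::-1]); pickle.dump(c,open(f'pics/{fn}.pkl','wb')); return c
def load(fn): return pickle.load(open(f'pics/{fn}.pkl','rb'))
def K(c):
    h=c['frame'].shape[0]; f=h/2/np.tan(np.radians(c['fov_y'])/2)
    return np.array([[f,0,c['cx']],[0,f,c['cy']],[0,0,1.]]),np.array([c['k1'],0,0,0,0.])
def unproj(c,uv,z):
    k,d=K(c); n=cv2.undistortPoints(np.array(uv,float).reshape(-1,1,2),k,d).reshape(-1,2)
    P=np.array(c['pose']); out=[]
    zs=np.broadcast_to(z,len(n))
    for (a,b),zz in zip(n,zs):
        r=P[:3,:3]@np.array([a,-b,-1]); out.append(P[:3,3]+r*(zz-P[2,3])/r[2])
    return np.array(out)
def proj(c,X):
    k,d=K(c); P=np.linalg.inv(np.array(c['pose'])); p=np.array(X,float)@P[:3,:3].T+P[:3,3]
    p=p*[1,-1,-1]; return cv2.projectPoints(p,np.zeros(3),np.zeros(3),k,d)[0].reshape(-1,2)
E
python3 - <<'E'
from h import *
np.set_printoptions(precision=4,suppress=True)
o=bot.get_obs(); print(o, bot.grip_point_offset)
a=snap('scene','s0');b=snap('side','d0');c=snap('wrist','w0')
for x in (a,b,c): print(x['pose'],x['fov_y'],x['k1'])
m=np.hstack([a['frame'],b['frame']]); 
cv2.imwrite('pics/m0.png',cv2.resize(m,(800,300))[:,:,::-1])
E
```

```text
{'t': 0.0, 'q': array([-0.1081,  0.4778,  0.0223,  1.5564, -0.0115,  1.1093, -0.0831]), 'joint_vel': array([ 0.0013,  0.0005, -0.0007,  0.0006,  0.0005, -0.0006, -0.0015]), 'joint_torque': array([ -0.0005, -59.6444,   1.6077, -28.1195,   0.0124,   0.0094,
         0.    ]), 'eef_pos': array([ 0.6744, -0.    ,  0.2057]), 'tool_rot': array([-0.0006,  0.7071,  0.7071, -0.0007]), 'contact_force': array([-0.073 , -0.3362, -0.0316]), 'torque': array([0.0065, 0.0242, 0.0234]), 'grasp_force': 0.0, 'gripper_width': 1.0006013790184993} 0.0187
[[ 0.7298 -0.473   0.4937  1.1238]
 [ 0.6835  0.487  -0.5437 -0.534 ]
 [ 0.0167  0.7343  0.6787  0.7192]
 [ 0.      0.      0.      1.    ]] 55.2213614599239 -0.0271798731847899
[[ 0.9575  0.1655 -0.2363  0.3918]
 [-0.2877  0.4858 -0.8254 -0.8505]
 [-0.0218  0.8583  0.5127  0.6185]
 [ 0.      0.      0.      1.    ]] 45.437463427846545 -0.08984492593874843
[[ 1.     -0.0025  0.002   0.6751]
 [ 0.0018  0.9547  0.2976  0.0758]
 [-0.0026 -0.2976  0.9547  0.373 ]
 [ 0.      0.      0.      1.    ]] 66.11899142226329 0.006174065426080601
```

View pics/s0.png

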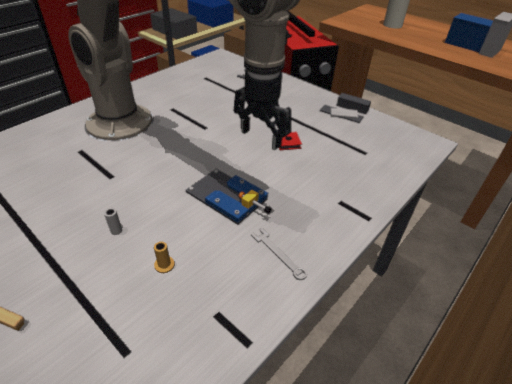

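View pics/d0.png

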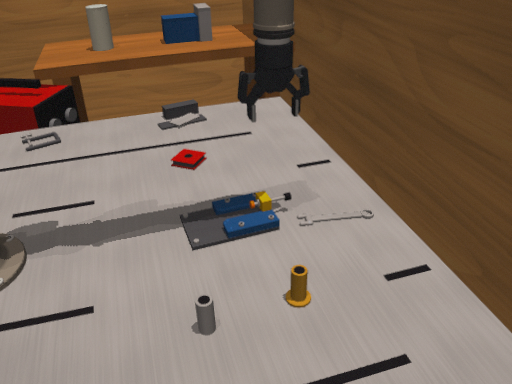

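The scene picture shows the bush with its top at (161,246) and the fixture around (232,195). In the side picture the bush top is at (299,271) and the fixture corners are near (181,216), (195,244), (279,232). The spacer is at (205,300) in the side view.

Run:
```python
from h import *
np.set_printoptions(precision=4,suppress=True)
s=load('s0');d=load('d0');w=load('w0')
print('bush',unproj(s,[[161,246],[164,266]],[.07,.003]),unproj(d,[[299,271],[298,297]],[.07,.003]))
print('spacer',unproj(s,[[112,213]],.07),unproj(d,[[205,300]],.07))
print('fix',unproj(d,[[181,212],[195,241]],.01),unproj(d,[[279,226]],.027))
```

```text
bush [[ 0.6307 -0.2757  0.07  ]
 [ 0.6336 -0.2811  0.003 ]] [[ 0.6274 -0.2816  0.07  ]
 [ 0.6287 -0.2784  0.003 ]]
spacer [[ 0.461 -0.296  0.07 ]] [[ 0.4549 -0.3     0.07  ]]
fix [[ 0.4635  0.0591  0.01  ]
 [ 0.4755 -0.0609  0.01  ]] [[ 0.657  -0.0881  0.027 ]]
```

View pics/w0.png

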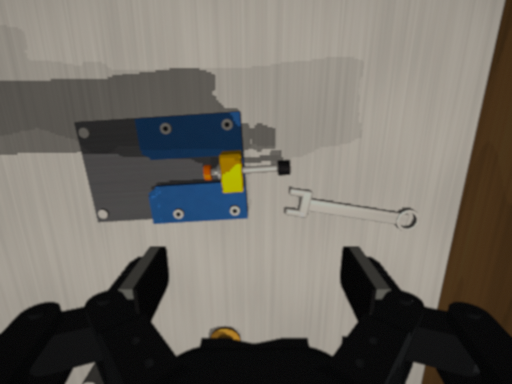

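The wrist view shows the whole fixture: front corners near (77,123) and (98,221), rear corners near (241,111) and (248,217), orange tip near (207,172). Next I zoom in to get exact corners.

Run:
```python
from h import *
w=load('w0')['frame'][95:240,65:265]
cv2.imwrite('pics/w0c.png',cv2.resize(w,None,fx=4,fy=4,interpolation=cv2.INTER_CUBIC)[:,:,::-1])
```

```text
(no output)
```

View pics/w0c.png

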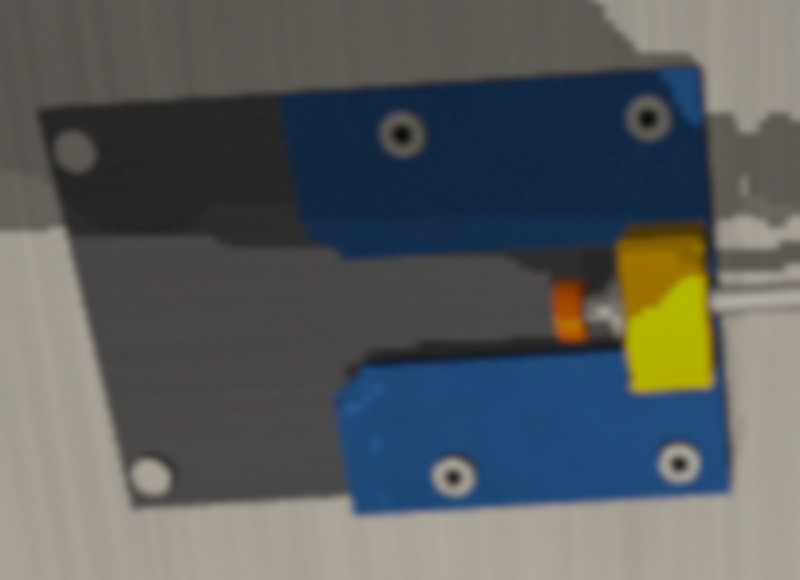

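```bash
cat > fit.py <<'E'
from h import *
from scipy.optimize import least_squares
def fit(c,uv,M,x0=(0.57,0,0)):
    M=np.array(M,float)/1000
    def W(p): 
        a,b=np.cos(p[2]),np.sin(p[2]); return np.c_[p[0]+a*M[:,0]-b*M[:,1],p[1]+b*M[:,0]+a*M[:,1],M[:,2]]
    r=least_squares(lambda p:(proj(c,W(p))-uv).ravel(),x0,loss='soft_l1')
    return r.x,(proj(c,W(r.x))-uv)
E
python3 - <<'E'
from fit import *
np.set_printoptions(precision=4,suppress=True)
c=load('w0')
z=np.array([[40,108],[133,507],[282,95],[356,514],[699,66],[729,490],[344,258],[374,364],[305,237],[337,398]])
uv=z/4+[65,95]-.375
M=[[-100,65,10],[-100,-65,10],[-20,65,27],[-20,-65,27],[100,65,27],[100,-65,27],[-7,16.5,27],[-7,-16.5,27],[-20,24.5,27],[-20,-24.5,27]]
p,r=fit(c,uv,M); print(p,np.degrees(p[2]));print(r)
# tip face left edge at crop (552,310), height ~.039+
t=unproj(c,np.array([[555,310]])/4+[65,95],.042)[0]
a,b=np.cos(p[2]),np.sin(p[2]); d=t[:2]-p[:2]; print('tip in fix',a*d[0]+b*d[1],-b*d[0]+a*d[1])
E
```

```text
[ 0.5626 -0.0059  0.0663] 3.8008063722876124
[[-0.777  -0.0461]
 [ 0.1363  0.5733]
 [-0.5303 -0.3782]
 [-0.0539  0.3091]
 [ 0.3968 -0.1036]
 [ 1.028   0.7126]
 [ 2.429   0.2586]
 [-0.5641  0.479 ]
 [ 0.106  -0.5008]
 [-0.7625 -1.118 ]]
tip in fix 0.05404366800165386 0.00016977405889334087
```

carry_out(targets=[0,-5,-28,0,-8.5,0,-5,-28,0,-8.5,0,-5,-28,0,-8.5,0,-5,-28,0,-8.5,0,-5,-28,0,-8.5,0,-5,-28,0,-8.5,0,-5,-28,0,-8.5,0,-5,-28,0,-8.5,0,-5,-28,0,-8.5,0,0,-27,0,-8.5,0,0,0,0,-1.2,0,0,0,0,0,0,0,0,0,0], newtons=40)

```text
t: 1.45
eef_pos: [0.6304, -0.2773, 0.2063]
tool_rot: [-0.001, 0.999, 0.035, -0.0]
contact_force: [0.4, 0.5, -0.3]
gripper_width: 0.998
grasp_force: 0.0
```

Run:
```python
from h import *
np.set_printoptions(precision=4,suppress=True)
o=bot.get_obs();print(o['eef_pos'],o['tool_rot'],o['contact_force'],o['t'])
c=snap('wrist','w1'); print(c['pose'][:3,3])
print(proj(c,[[.629,-.279,.07],[.629,-.279,.006],[.653,-.279,.006],[.629,-.255,.006]]))
```

```text
[ 0.6304 -0.2773  0.2063] [-0.0006  0.9994  0.0348 -0.0002] [ 0.392   0.4875 -0.2784] 1.45
[ 0.7064 -0.2721  0.3735]
[[255.3612 178.2611]
 [255.1596 165.7262]
 [256.561  146.8013]
 [236.2499 164.3928]]
```

View pics/w1.png

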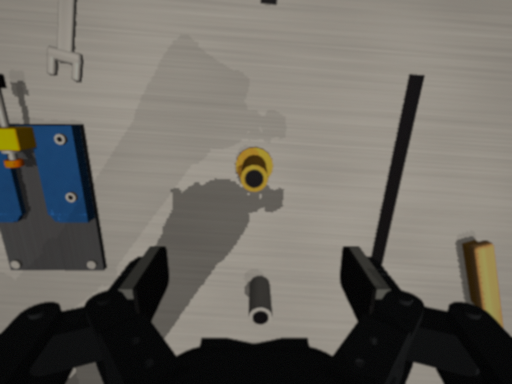

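The bore shows at (254.5,179), within 1 px of the predicted spot, so I descend and grip.

carry_out(targets=[0,-2,-1,-25,0,0,0,0,-25,0,0,0,0,-25,0,0,0,0,-25,0,0,0,0,-25,0,0,0,0,-25,0,0,0,0,-16,0,0,0,0,-10,0,0,0,0,0,0,255,0,0,0,0,255,0,0,0,0,255,0,0,0,0,255,0,0,0,0,255,0,0,0,0,255,0,0,0,0,255,0,0,0,0], newtons=50)

```text
t: 3.1
eef_pos: [0.6288, -0.2798, 0.0317]
tool_rot: [0.0, 0.999, 0.033, 0.001]
contact_force: [-0.9, 2.2, 5.7]
gripper_width: 0.327
grasp_force: 49.0
```

carry_out(targets=[255,0,0,15,0,255,0,0,25,0,255,0,0,25,0,255,-10,20,0,0,255,-15,30,0,0,255,-15,30,0,0,255,-15,30,0,0,255,-15,30,0,0,255,-15,30,0,0,255,-15,30,0,0,255,-15,30,0,0,255,-10,25,0,0,255,-6,14,0,0,255,0,0,0,0,255,0,0,0,0,255,0,0,0,0])

```text
t: 4.7
eef_pos: [0.4975, -0.0123, 0.096]
tool_rot: [0.0, 0.999, 0.032, 0.0]
contact_force: [0.7, -0.1, -2.6]
gripper_width: 0.33
grasp_force: 49.8
```

Run:
```python
from h import *
np.set_printoptions(precision=4,suppress=True)
o=bot.get_obs();print(o['eef_pos'],o['tool_rot'],o['contact_force'],o['grasp_force'],o['t'])
c=snap('wrist','w2'); e=o['eef_pos']
print(proj(c,[[e[0],e[1],e[2]+.04]]))
def F(x,y,z): a=.0663; return [.5626+np.cos(a)*x-np.sin(a)*y,-.0059+np.sin(a)*x+np.cos(a)*y,z]
print(proj(c,[F(-.1,.065,.01),F(-.1,-.065,.01),F(.1,.065,.027),F(.1,-.065,.027),F(-.007,.0165,.027),F(-.007,-.0165,.027)]))
cv2.imwrite('pics/w2b.png',cv2.resize(c['frame'],(800,600),interpolation=cv2.INTER_CUBIC)[:,:,::-1])
```

```text
[ 0.4975 -0.0123  0.096 ] [0.0003 0.9995 0.0323 0.0003] [ 0.6588 -0.0845 -2.6399] 49.804837703704834 4.7
[[253.6416 264.7814]]
[[181.5288 226.2296]
 [321.2068 226.1674]
 [153.6581 -38.1146]
 [347.1878 -37.912 ]
 [229.8528 125.3084]
 [272.0439 125.3133]]
```

View pics/w2b.png

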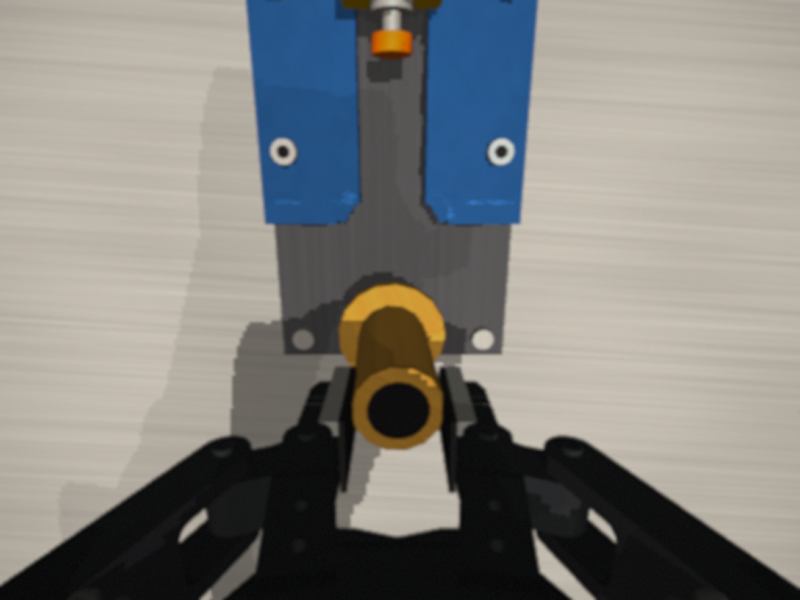

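The fixture front corners are at about (181.8,226.6) and (321.3,226.6), which agrees with my fit. The bush bore centre is at (254.7,262.4) and the flange spans columns 217.5 to 284.8, so next I work out the bush in the fixture frame.

Run:
```python
from fit import *
np.set_printoptions(precision=4,suppress=True)
c=load('w2')
z=np.array([[284,354],[502,354],[266,223],[520,223],[360,203],[424,203],[345,222],[438,222]])/1.5625-.2
M=[[-100,65,10],[-100,-65,10],[-20,65,27],[-20,-65,27],[-7,16.5,27],[-7,-16.5,27],[-20,24.5,27],[-20,-24.5,27]]
p,r=fit(c,z,M);print(p,r.round(1).tolist())
a=p[2];Rm=np.array([[np.cos(a),np.sin(a)],[-np.sin(a),np.cos(a)]])
# flange extreme pts left/right & front(far) edge, bore
P=unproj(c,np.array([[398,410],[340,328],[445,328],[392,283],[392,45]])/1.5625-.2,[.134,.070,.070,.070,.046])
print(P,(P[:,:2]-p[:2])@Rm.T); e=np.array([.4975,-.0123]);print('tcp',Rm@(e-p[:2]))
```

```text
[ 0.5621 -0.0059  0.0665] [[-0.0, 0.4], [0.0, 0.3], [-0.9, 0.2], [-0.0, 0.1], [-0.4, -3.7], [0.8, -3.7], [-0.5, 0.8], [1.6, 0.8]]
[[ 0.4977 -0.0127  0.134 ]
 [ 0.4999  0.0132  0.07  ]
 [ 0.503  -0.0336  0.07  ]
 [ 0.5221 -0.0087  0.07  ]
 [ 0.6188 -0.0023  0.046 ]] [[-0.0647 -0.0026]
 [-0.0608  0.0232]
 [-0.0608 -0.0237]
 [-0.0401 -0.0001]
 [ 0.0568 -0.0002]]
tcp [-0.0649 -0.0021]
```

carry_out(targets=[255,0,2,-15,0,255,0,0,-15,0,255,0,0,-12,0,255,0,0,-6,0,255,0,0,-3,0,255,0,0,-1,0,255,0,0,-1,0,255,0,0,0,0,255,0,0,0,0])

```text
t: 5.65
eef_pos: [0.4973, -0.0089, 0.043]
tool_rot: [-0.0, 0.999, 0.033, 0.0]
contact_force: [-0.9, -0.7, -3.0]
gripper_width: 0.325
grasp_force: 49.9
```

carry_out(targets=[255,0,-1.2,0,0,255,0,0,-0.6,0,255,0,0,-0.6,0,255,0,0,-0.4,0,255,0,0,0,0])

```text
t: 6.15
eef_pos: [0.4976, -0.0101, 0.0416]
tool_rot: [-0.0, 0.999, 0.033, 0.001]
contact_force: [-1.3, 1.0, 4.9]
gripper_width: 0.328
grasp_force: 50.7
```

Touched down on the landing. I open so the bush settles upright, then regrip.

carry_out(targets=[110,0,0,0,0,110,0,0,0,0,110,0,0,0,0,110,0,0,0,0,255,0,0,0,0,255,0,0,0,0,255,0,0,0,0,255,0,0,0,0,255,0,0,0,0,255,0,0,0,0], newtons=30)

```text
t: 7.15
eef_pos: [0.4971, -0.01, 0.0412]
tool_rot: [-0.0, 0.999, 0.033, 0.0]
contact_force: [-0.0, 1.2, 2.2]
gripper_width: 0.335
grasp_force: 29.7
```

Run:
```python
from h import *
np.set_printoptions(precision=4,suppress=True)
o=bot.get_obs();print(o['eef_pos'],o['tool_rot'],o['contact_force'],o['grasp_force'],o['t'])
c=snap('wrist','w3')
a=.0664
def F(x,y,z): return [.5622+np.cos(a)*x-np.sin(a)*y,-.0059+np.sin(a)*x+np.cos(a)*y,z]
e=o['eef_pos'];d=e[:2]-[.5622,-.0059];x=np.cos(a)*d[0]+np.sin(a)*d[1];y=-np.sin(a)*d[0]+np.cos(a)*d[1];print('tcp fix',x,y)
print(1.5625*proj(c,[F(x,y,.08),F(x,y-.024,.016),F(x,y+.024,.016),F(x+.024,y,.016)]))
cv2.imwrite('pics/w3b.png',cv2.resize(c['frame'],(800,600),interpolation=cv2.INTER_CUBIC)[:,:,::-1])
```

```text
[ 0.4971 -0.01    0.0412] [-0.0001  0.9994  0.0332  0.0001] [-0.0344  1.1992  2.2361] 29.684129655361176 7.15
tcp fix -0.06520373923606429 0.00019492807021735843
[[396.2167 411.7911]
 [449.9361 336.9489]
 [342.6859 336.7889]
 [396.4028 285.0697]]
```

View pics/w3b.png

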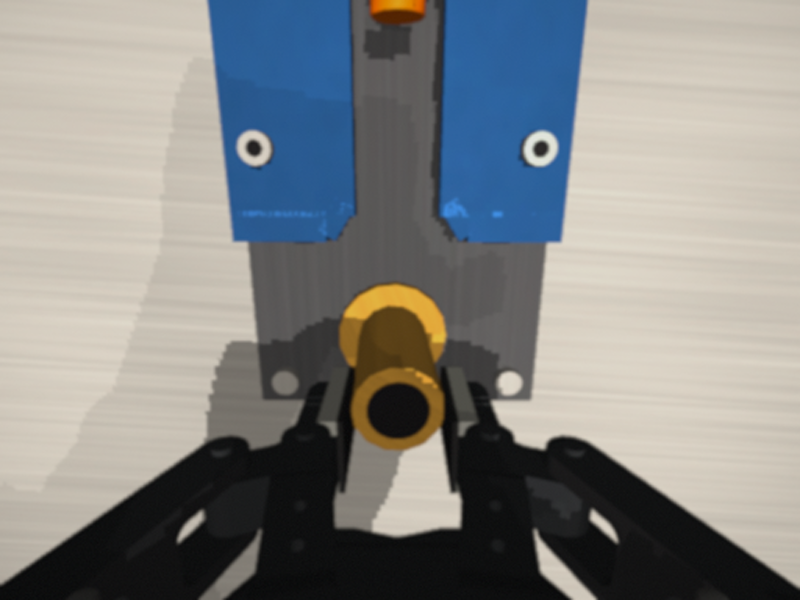

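The flange centre is at column 393, while the bore, pads and slot line are at about 398. So the bush leans about 2 mm in the grip. I'll open again and measure it standing free.

carry_out(targets=[60,0,0,0,0,60,0,0,0,0,60,0,0,0,0,60,0,0,0,0,60,0,0,0,0,60,0,0,0,0])

```text
t: 7.8
eef_pos: [0.497, -0.0102, 0.0411]
tool_rot: [0.0, 0.999, 0.033, -0.0]
contact_force: [-1.0, -0.1, 0.3]
gripper_width: 0.763
grasp_force: 0.0
```

```bash
cat > seg.py <<'E'
from h import *
def seg(c):
    h=cv2.cvtColor(c['frame'],cv2.COLOR_RGB2HSV)
    m=((h[...,0]>12)&(h[...,0]<28)&(h[...,1]>120)&(h[...,2]>40)).astype(np.uint8); m[:165]=0
    n,l,s,_=cv2.connectedComponentsWithStats(m); k=1+s[1:,4].argmax(); m=l==k
    for r in range(s[k,1],s[k,1]+s[k,3],6):
        u=np.flatnonzero(m[r]); print(r,u.min(),u.max(),(u.min()+u.max())/2,end=' | ')
    print()
if __name__=='__main__':
    seg(load('w3')); c=snap('wrist','w4'); seg(c); o=bot.get_obs(); print(o['eef_pos'],o['contact_force'],o['gripper_width'])
    cv2.imwrite('pics/w4b.png',cv2.resize(c['frame'],(800,600),interpolation=cv2.INTER_CUBIC)[:,:,::-1])
E
python3 seg.py
```

```text
181 248 256 252.0 | 187 230 270 250.0 | 193 224 277 250.5 | 199 220 281 250.5 | 205 218 283 250.5 | 211 217 284 250.5 | 217 217 284 250.5 | 223 218 283 250.5 | 229 221 280 250.5 | 235 225 278 251.5 | 241 227 280 253.5 | 247 226 282 254.0 | 253 225 284 254.5 | 259 224 284 254.0 | 265 224 284 254.0 | 271 225 283 254.0 | 277 231 276 253.5 | 283 238 269 253.5 | 
180 252 252 252.0 | 186 231 269 250.0 | 192 224 276 250.0 | 198 220 280 250.0 | 204 218 283 250.5 | 210 216 284 250.0 | 216 217 284 250.5 | 222 217 283 250.0 | 228 220 280 250.0 | 234 225 276 250.5 | 240 223 275 249.0 | 246 222 275 248.5 | 252 220 277 248.5 | 258 220 276 248.0 | 264 220 277 248.5 | 270 222 274 248.0 | 276 226 271 248.5 | 282 232 265 248.5 | 
[ 0.49704855 -0.01020542  0.0411217 ] [-0.51582388 -0.53334996 -0.2279589 ] 0.7655967971233342
```

View pics/w4b.png

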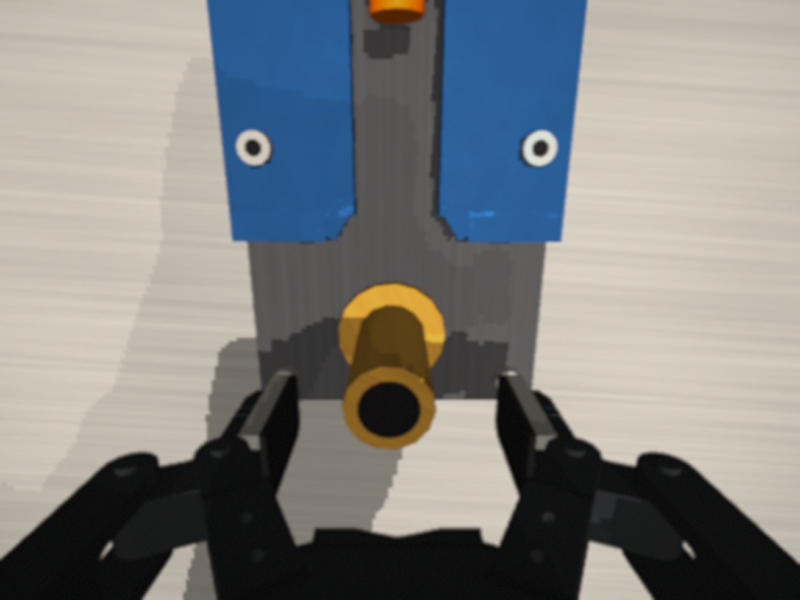

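The free bush stands upright about 2.5 mm to +y of the tool (bore at column 389, tool centre line at 397.5). I move over it, regrip, then lift about 1 mm and recentre.

carry_out(targets=[60,0,1.5,0,0,60,0,1,0,0,60,0,0,0,0,255,0,0,0,0,255,0,0,0,0,255,0,0,0,0,255,0,0,0,0,255,0,0,0,0,255,0,0,0,0,255,0,0,0,0,255,0,0,1.2,0,255,0,0,0.8,0,255,0,-1.5,0,0,255,0,-1,0,0,255,0,0,0,0,255,0,0,0,0], newtons=40)

```text
t: 9.45
eef_pos: [0.4969, -0.0103, 0.043]
tool_rot: [0.0, 0.999, 0.033, -0.0]
contact_force: [0.2, 0.8, -4.1]
gripper_width: 0.332
grasp_force: 39.6
```

Run:
```python
from seg import *
o=bot.get_obs(); print(o['eef_pos'],o['tool_rot'],o['contact_force'],o['gripper_width'],o['t']); c=snap('wrist','w5');seg(c)
a=.0664;d=o['eef_pos'][:2]-[.5622,-.0059];print(np.cos(a)*d[0]+np.sin(a)*d[1],-np.sin(a)*d[0]+np.cos(a)*d[1])
# fixture centre column from blue plates
h=cv2.cvtColor(c['frame'],cv2.COLOR_RGB2HSV); b=(h[...,0]>95)&(h[...,0]<125)&(h[...,1]>120)
for r in (70,90,110,125,145,150):
    u=np.flatnonzero(b[r]); g=np.diff(u).argmax(); print(r,u.min(),u.max(),'slot',u[g],u[g+1],(u[g]+u[g+1])/2)
```

```text
[ 0.49692846 -0.01029987  0.04300116] [ 5.33002029e-05  9.99452961e-01  3.30721686e-02 -8.70908094e-05] [ 0.21544384  0.7819751  -4.10778497] 0.3320943062233622 9.45
181 245 260 252.5 | 187 233 274 253.5 | 193 227 281 254.0 | 199 223 284 253.5 | 205 221 286 253.5 | 211 220 287 253.5 | 217 220 288 254.0 | 223 222 286 254.0 | 229 224 283 253.5 | 235 229 279 254.0 | 241 228 280 254.0 | 247 226 281 253.5 | 253 225 283 254.0 | 259 224 284 254.0 | 265 225 283 254.0 | 271 225 282 253.5 | 277 232 275 253.5 | 283 240 267 253.5 | 
-0.06541963878266782 -5.933228529456103e-05
70 142 365 slot 225 282 253.5
90 144 363 slot 226 281 253.5
110 146 360 slot 226 280 253.0
125 148 359 slot 226 280 253.0
145 150 357 slot 218 288 253.0
150 150 356 slot 215 291 253.0
```

The bush is now upright and centred: flange at 253.8, bore at 253.7, slot at 253.2. I lower slightly and slide in.

carry_out(targets=[255,0,0.3,-0.8,0,255,4,0.27,0,0,255,4,0.27,0,0,255,4,0.27,0,0,255,4,0.27,0,0,255,4,0.27,0,0,255,4,0.27,0,0,255,4,0.27,0,0,255,4,0.27,0,0,255,4,0.27,0,0,255,4,0.27,0,0,255,4,0.27,0,0,255,3,0.2,0,0,255,3,0.2,0,0,255,3,0.2,0,0,255,3,0.2,0,0,255,0,0,0,0])

```text
t: 11.2
eef_pos: [0.5535, -0.0061, 0.0424]
tool_rot: [0.0, 0.999, 0.033, 0.0]
contact_force: [0.4, -0.6, -3.6]
gripper_width: 0.33
grasp_force: 39.6
```

```bash
cat > st.py <<'E'
from h import *
np.set_printoptions(precision=4,suppress=True)
o=bot.get_obs(); a=.0664;d=o['eef_pos'][:2]-[.5622,-.0059]
f=o['contact_force'];print(o['eef_pos'],2*o['tool_rot'][2],'fix mm',1e3*(np.cos(a)*d[0]+np.sin(a)*d[1]),1e3*(-np.sin(a)*d[0]+np.cos(a)*d[1]),'F',f,o['t'])
E
python3 st.py; python3 -c "
from seg import *
c=snap('wrist','w6');seg(c)"
```

```text
[ 0.5535 -0.0061  0.0424] 0.06641299707083832 fix mm -8.643709954379517 0.41471252215980814 F [ 0.4081 -0.5936 -3.6247] 11.2
181 247 260 253.5 | 187 233 275 254.0 | 193 230 278 254.0 | 199 230 278 254.0 | 205 231 278 254.5 | 211 231 278 254.5 | 217 231 277 254.0 | 223 230 278 254.0 | 229 225 283 254.0 | 235 229 279 254.0 | 241 228 280 254.0 | 247 226 281 253.5 | 253 225 283 254.0 | 259 224 284 254.0 | 265 225 283 254.0 | 271 225 282 253.5 | 277 231 276 253.5 | 283 238 270 254.0 |
```

Smooth entry with no side force. I continue towards the tip.

carry_out(targets=[255,3,0.1,0,0,255,3,0.1,0,0,255,3,0.2,0,0,255,3,0.2,0,0,255,3,0.2,0,0,255,3,0.2,0,0,255,3,0.2,0,0,255,2,0.1,0,0,255,1,0.1,0,0,255,1,0.1,0,0,255,1,0.1,0,0,255,1,0.1,0,0,255,1,0.1,0,0,255,1,0.1,0,0,255,1,0.1,0,0,255,1,0,0,0,255,1,0,0,0,255,1,0,0,0,255,1,0,0,0,255,0,0,0,0])

```text
t: 13.25
eef_pos: [0.5872, -0.0041, 0.0423]
tool_rot: [0.0, 0.999, 0.033, 0.0]
contact_force: [-0.2, -0.6, -3.2]
gripper_width: 0.332
grasp_force: 39.6
```

```bash
python3 st.py
python3 - <<'E'
from h import *
c=snap('wrist','w7'); f=c['frame']
cv2.imwrite('pics/w7b.png',cv2.resize(f[60:300,130:380],None,fx=2.4,fy=2.4,interpolation=cv2.INTER_CUBIC)[:,:,::-1])
E
```

```text
[ 0.5872 -0.0041  0.0423] 0.06621977425901146 fix mm 25.041829960291512 0.10342338708420198 F [-0.187  -0.6293 -3.2206] 13.25
```

View pics/w7b.png

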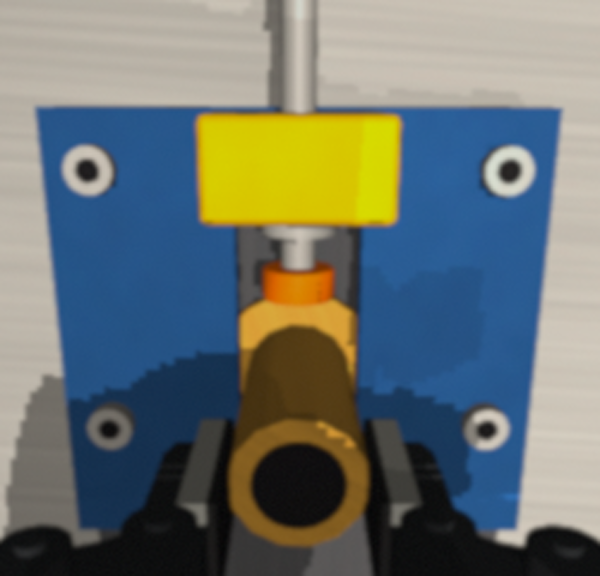

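The bush sits in the slot with its flange under the plate, and the orange tip is roughly 10 mm ahead, dead in line. I approach at 10 mm/s.

carry_out(targets=[255,1,0.07,0,0,255,1,0.07,0,0,255,1,0.07,0,0,255,1,0.07,0,0,255,1,0.07,0,0,255,1,0.07,0,0,255,1,0.07,0,0,255,1,0.07,0,0,255,1,0.07,0,0])

```text
t: 14.2
eef_pos: [0.5961, -0.0035, 0.0423]
tool_rot: [0.0, 0.999, 0.033, -0.0]
contact_force: [-0.1, 0.0, -2.9]
gripper_width: 0.33
grasp_force: 39.6
```

carry_out(targets=[255,1,0.07,0,0,255,1,0.07,0,0,255,0,0,0,0])

```text
t: 14.5
eef_pos: [0.5982, -0.0033, 0.0423]
tool_rot: [0.0, 0.999, 0.033, 0.0]
contact_force: [-0.5, 0.4, -1.9]
gripper_width: 0.33
grasp_force: 39.6
```

carry_out(targets=[255,1,0.07,0,0,255,1,0.07,0,0,255,0,0,0,0])

```text
t: 14.8
eef_pos: [0.6002, -0.0032, 0.0423]
tool_rot: [0.0, 0.999, 0.033, 0.0]
contact_force: [0.2, 0.9, -3.2]
gripper_width: 0.331
grasp_force: 39.6
```

carry_out(targets=[255,1,0.07,0,0,255,0,0,0,0])

```text
t: 15.0
eef_pos: [0.601, -0.0032, 0.0423]
tool_rot: [0.0, 0.999, 0.033, -0.0]
contact_force: [-0.8, -0.8, -3.7]
gripper_width: 0.33
grasp_force: 39.6
```

carry_out(targets=[255,1,0.07,0,0,255,0,0,0,0])

```text
t: 15.2
eef_pos: [0.6017, -0.0031, 0.0422]
tool_rot: [0.0, 0.999, 0.033, -0.0]
contact_force: [-1.6, 0.4, -2.8]
gripper_width: 0.328
grasp_force: 39.7
```

carry_out(targets=[255,1,0.07,0,0,255,0,0,0,0])

```text
t: 15.4
eef_pos: [0.6025, -0.003, 0.0421]
tool_rot: [-0.0, 0.999, 0.033, -0.001]
contact_force: [-2.0, -0.0, -2.2]
gripper_width: 0.333
grasp_force: 39.7
```

carry_out(targets=[255,1,0.07,-0.4,0,255,0.5,0.03,-0.4,0,255,0,0,0,0,255,0,0,0,0])

```text
t: 15.8
eef_pos: [0.6037, -0.003, 0.0419]
tool_rot: [-0.0, 0.999, 0.033, -0.001]
contact_force: [-6.1, -1.5, 5.7]
gripper_width: 0.328
grasp_force: 40.5
```

```bash
python3 st.py
```

```text
[ 0.6037 -0.003   0.0419] 0.06609854851887371 fix mm 41.58618057385269 0.12049361471237405 F [-6.0607 -1.4994  5.6636] 15.8
```

carry_out(targets=[255,0,0,0.4,0,255,0,0,0,0,255,0,0,0,0])

```text
t: 16.1
eef_pos: [0.6036, -0.003, 0.042]
tool_rot: [-0.0, 0.999, 0.033, -0.001]
contact_force: [-6.1, -0.1, 3.3]
gripper_width: 0.331
grasp_force: 40.1
```

```bash
python3 st.py
```

```text
[ 0.6036 -0.003   0.042 ] 0.06611442928556864 fix mm 41.5336844701277 0.10259227564304473 F [-6.0731 -0.1476  3.2704] 16.1
```

carry_out(targets=[255,0,0,0.4,0,255,0,0,0,0,255,0,0,0,0])

```text
t: 16.4
eef_pos: [0.6038, -0.003, 0.0421]
tool_rot: [0.0, 0.999, 0.033, -0.001]
contact_force: [-4.9, -0.3, -0.9]
gripper_width: 0.332
grasp_force: 39.8
```

carry_out(targets=[255,0,0,0,0,255,0,0,0,0])

```text
t: 16.6
eef_pos: [0.6039, -0.003, 0.0421]
tool_rot: [0.0, 0.999, 0.033, -0.001]
contact_force: [-5.1, -0.8, -0.5]
gripper_width: 0.33
grasp_force: 39.8
```

The stop is pressed with about 5 N, roughly 2.5 mm. I ease off to about 3 N to avoid a kick, then release.

carry_out(targets=[255,-0.5,0,0,0,255,-0.4,0,-0.2,0,255,0,0,0,0,255,0,0,0,0])

```text
t: 17.0
eef_pos: [0.6036, -0.003, 0.042]
tool_rot: [0.0, 0.999, 0.033, -0.0]
contact_force: [-4.5, -0.8, -2.0]
gripper_width: 0.331
grasp_force: 39.8
```

carry_out(targets=[215,0,0,0,0,200,0,0,0,0,180,0,0,0,0,160,0,0,0,0,120,0,0,0,0,90,0,0,0,0,70,0,0,0,0,70,0,0,0,0,70,0,0,0,0])

```text
t: 17.9
eef_pos: [0.6038, -0.0029, 0.0422]
tool_rot: [-0.0, 0.999, 0.033, 0.0]
contact_force: [0.4, 0.4, 0.9]
gripper_width: 0.73
grasp_force: 0.0
```

```bash
python3 st.py
python3 - <<'E'
from seg import *
c=snap('wrist','w8'); f=c['frame'];seg(c)
cv2.imwrite('pics/w8b.png',cv2.resize(f[60:300,130:380],None,fx=2.4,fy=2.4,interpolation=cv2.INTER_CUBIC)[:,:,::-1])
E
```

```text
[ 0.6038 -0.0029  0.0422] 0.06634297130663855 fix mm 41.741392623518074 0.2763313980079737 F [0.4104 0.4206 0.9203] 17.9
187 239 269 254.0 | 193 231 278 254.5 | 199 230 278 254.0 | 205 230 278 254.0 | 211 230 277 253.5 | 217 231 277 254.0 | 223 231 277 254.0 | 229 231 277 254.0 | 235 231 277 254.0 | 241 230 278 254.0 | 247 229 279 254.0 | 253 227 280 253.5 | 259 226 282 254.0 | 265 226 283 254.5 | 271 227 281 254.0 | 277 229 278 253.5 | 283 233 273 253.0 | 289 244 262 253.0 |
```

View pics/w8b.png

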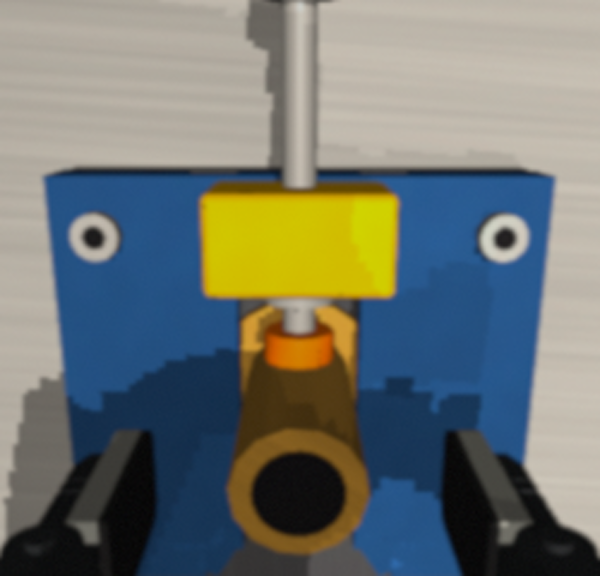

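The bush is released and upright, on the slot line, with the barrel at the orange tip. As a check that contact remains, I measure how far it sprang back.

Run:
```python
from h import *
import time
c9=snap('wrist','w9'); snap('wrist','w10')
for n in ('w6','w7','w8','w9','w10'):
    c=load(n); g=c['frame'].astype(int).sum(2); m=(g<75).astype(np.uint8); m[:230]=0;m[300:]=0;m[:,:225]=0;m[:,285:]=0
    k,l,s,ce=cv2.connectedComponentsWithStats(m); 
    j=1+np.argmin([abs(a[0]-254)+abs(a[1]-262) for a in ce[1:]]); P=unproj(c,[ce[j]],.0805)[0]; T=np.array(c['pose'])
    a=.0664;d=P[:2]-[.5622,-.0059]
    # tip: orange/barrel boundary
    h=cv2.cvtColor(c['frame'],cv2.COLOR_RGB2HSV); o=(h[...,0]<11)&(h[...,1]>180)&(h[...,2]>120); o[:100]=0;o[:,:235]=0;o[:,275:]=0
    r=np.flatnonzero(o[:, 250:258].sum(1)>4)
    q=unproj(c,[[254,r.max()+.5]],.030)[0][:2]-[.5622,-.0059] if len(r) else None
    print(n,ce[j],s[j,4],1e3*np.array([np.cos(a)*d[0]+np.sin(a)*d[1],-np.sin(a)*d[0]+np.cos(a)*d[1]]),(r.min(),r.max(),1e3*(np.cos(a)*q[0]+np.sin(a)*q[1])) if len(r) else 0)
```

```text
w6 [253.97936017 261.8503612 ] 969 [-8.10918543  0.22749307] 0
w7 [254.01326531 261.80510204] 980 [25.63734189 -0.10299988] 0
w8 [253.97425335 265.3130793 ] 971 [40.41425128  0.08467434] 0
w9 [253.95257732 265.17938144] 970 [40.44489859  0.07748434] 0
w10 [253.92879257 265.13106295] 969 [40.43828774  0.04484325] 0
```

The bush is at rest, about 1 mm into the tip's spring, with the fingers clear, so I hand in.

```bash
python3 -c "
from station import bot
print(bot.hand_in())"
```

```text
the job is handed in; nothing more can be done
None
```

I handed the job in with the bush in the slot, flange under the plate, standing upright and released. I pressed the stop to about 5 N (about 2.5 mm) and estimate the bush still holds the tip in by about 1 mm; no verdict came back.

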